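# Change the carved tile in a stone carver's holding block

## Task

The carved rosette tile is finished, but it sits flush and snapped tight in the holding block: slip the blade of the pry bar through the mouth of the block under the tile, lever its front edge up off the spring catches without touching the tile with the fingers, and lay the bar down flat on the bench. Then set the tile flat in the wooden tray, carved face up, and after that take the one uncarved blank that matches the pocket (not the round or the small one) and press it fully home in the pocket, foot down. Leave the other two blanks where they are.

Things in the scene. Friction and masses are not known exactly. Their poses are not given: they have to be found in the camera images.
- block: Plywood holding block fixed to the bench, 134 mm wide (y +-67), 105 high, from x -53 (front face, turned roughly towards the robot) to x +57. Origin on the bench under the pocket's centre, z up. A channel 30 mm wide (y +-15) runs from the front face in to x +10, open above through the 21.5 mm front wall, then on under the tile: a blade can enter there.
- pocket (a point): Centre of the floor of the square pocket (63 x 63 mm, 10 mm deep, 3 mm chamfer round its edge) in the block's top, 95 mm above the bench; axes as the block.
- mouth (a point): Middle of the front edge of the channel floor, on the block's front face, 87 mm above the bench (channel floor 8 mm below the pocket floor and the tile's underside): the fulcrum for the bar. Axes as the block.
- catches (a point): Point midway between the two sprung catches, level with their points: 5 mm in front of the pocket's centre, 4.8 mm above its floor. The 45-degree noses, 10 mm long, stand 3 mm into the pocket from its side walls and snap over the 3 mm foot: about 13 N for both. Lever in front of them, or the tile's back lifts first.
- tile: Carved limestone rosette tile: foot 60 x 60 x 3 mm, above it a 54 x 54 body, top 10 mm above the underside, rosette 3 mm more; 75 g. Origin: centre of underside, axes as the block. Starts in the pocket, flush with the block's top. Once its foot is levered over the noses it stays propped on them, tilted about 10 degrees, top front edge some 9 mm above the block.
- tile_front (a point): Middle of the lower front edge of the tile (tile x -30): the edge at the mouth.
- bar: Pry bar lying on the bench: dark wooden handle 100 x 22 wide x 16 high (x -50 to +50) and flat steel blade 90 long x 18 wide x 4 thick (x +50 to +140) along the middle of the handle's height. Origin under the handle's middle, x towards the blade, z up; about 120 g, balances at x +21. Tip about 40 mm inside the mouth, it must tilt some 20 degrees on the fulcrum to free the tile.
- bar_grip (a point): Point on the bar's axis in the handle, x +15, 8 mm above its underside: a good place to grip, across the 22 mm width.
- bar_tip (a point): End of the blade, on the axis: x +140, 8 mm above the underside plane.
- blank: The matching uncarved limestone blank: foot 60 x 60 x 3 mm, above it a plain 54 x 54 mm body, 20 mm high in all, about 140 g. Origin at the centre of its underside, z up. Fully home in the pocket it stands 10 mm above the block's top; it fits at any quarter turn. Starts in any one of three places on the bench.
- blank_round: Bystander: round limestone blank, 60 mm foot, 54 mm body, 20 mm high; origin at the centre of its underside. Lies in another of the three places.
- blank_small: Bystander: small square limestone blank, 46 mm foot, 40 mm body, 20 mm high; origin at the centre of its underside. Lies in the last of the three places.
- tray: Low open wooden tray fixed to the bench, 130 (x) x 150 (y) x 20 mm high, walls and floor 5 mm thick; origin at the centre of its underside.
- tray_in (a point): Centre of the tray's inner floor; axes as the tray.
There are look-alikes about, which are no part of the job. What is shaped like the block but pink is not meant. What is shaped like the blank but purple is not meant.

How it is judged (in metres and radians):
On the way, in this order (a step that is already met when the one before it is completed fails the run):
1. the bar, bearing on the tile, has lifted its front edge at least 9 mm off the pocket floor, past the catches, with no finger on the tile (z of tile_front in the frame of pocket above 0.009 m and contact force between bar and tile above 0.1 N and contact force between the fingers and tile below 0.1 N), for 0.1 s.
2. the bar lies flat on the bench, let go (height (world z) of bar_grip below 0.016 m and height (world z) of bar_tip below 0.022 m and contact force between the fingers and bar below 0.1 N), for 0.2 s.
3. the tile lies flat in the tray, carved face up, let go (x of tile in the frame of tray_in between -0.045 and 0.045 m and y of tile in the frame of tray_in between -0.055 and 0.055 m and z of tile in the frame of tray_in below 0.004 m and angle between tile's own z axis and vertical below 0.1 rad and contact force between the fingers and tile below 0.1 N), for 0.2 s.
At the end, for the whole second after the job is handed in: Blank fully home in the pocket (centre within 3 mm, underside within 2 mm of its floor, level within 0.05 rad); carved tile face up on the tray floor (within 4 mm, tilt under 0.1 rad); pry bar flat on the bench; tile and blank at rest (horizontal distance between blank and pocket below 0.003 m and z of blank in the frame of pocket below 0.002 m and angle between blank's own z axis and vertical below 0.05 rad and x of tile in the frame of tray_in between -0.045 and 0.045 m and y of tile in the frame of tray_in between -0.055 and 0.055 m and z of tile in the frame of tray_in below 0.004 m and angle between tile's own z axis and vertical below 0.1 rad and height (world z) of bar_grip below 0.016 m and height (world z) of bar_tip below 0.022 m and linear speed of each of tile, blank below 0.01 m/s); the robot touches nothing.
It fails at once if the round blank is moved more than 30 mm (distance of blank_round from where it was at the start of the episode above 0.03 m).
It fails at once if the small square blank is moved more than 30 mm (distance of blank_small from where it was at the start of the episode above 0.03 m).
It also fails if it takes over 72 s, if anything falls off the work surface, if the arm or the gripper's body presses on something with over 40 N, if the wrist force passes 120 N, or if a joint passes its speed limit or range.

## Robot

A 7-joint arm with a two-finger parallel gripper is mounted at the origin on the work surface. World frame = base frame: x ahead of the robot, y to its left, z up, the work surface at z = 0. Lengths are in m, angles in degrees, forces in N, time in s.
With the tool pointing down it reaches from about 0.425 to 1.025 m from the base axis. Payload 9.4 kg.
Tool frame: the origin (TCP) lies midway between the tips of the shut fingers; the grasp point (between the pads) lies 19 mm behind it; z points along the fingers, y is the line along which they close (so a half turn about z gives the same grasp; the last joint's range is limited). The gripper opens to 85 mm and grips with 20 to 120 N. Pads are 22 mm wide; open, the fingers measure 114 mm over their backs; the gripper's body (76 mm by 85 mm) begins 54 mm behind the grasp point. The pads swing forward as they close: fully open they stand 13 mm farther back than shut.
Start: joints at [59.261, 34.337, -0.143, 91.639, 0.103, 54.024, -4.572], TCP at [0.322, -0.65, 0.231] pointing down, gripper open.
Joint ranges: [-147.43, 147.43], [-19.82, 112.94], [-74.19, 73.91], [6.32, 146.72], [-59.91, 239.91], [6.04, 106.73], [-150.56, 150.56]. Speed limits (degrees/s): [127.2, 127.2, 172.46, 172.46, 180, 180, 180].

## Interface

Orientations are given as [roll, pitch, yaw] about the fixed x, y, z axes, in that order (R = Rz(yaw) Ry(pitch) Rx(roll)).
In Python, from workcell import ctrl gives the robot as it stands. The module is installed in compiled form; this text tells all that it offers.
- The arm moves only by the tool carry_out, never from a script. Its argument "steps" is text: rows parted by semicolons, each of 7 numbers parted by spaces: the shift along the tool's x, y, z scaled (see below), then the turn, a rotation vector about the tool's x, y, z scaled (see below), then the opening, from -1 (shut) to 1 (fully open). A call has 1 to 20 rows; each row shifts and turns the commanded pose from where the row before left it, along the tool's axes as they then stand; what a row does not reach is not made up. The controller multiplies each number of a shift by 0.06 m and each number of a turn by 0.12 rad. A row lasts 1/8 s, in which the tool goes at most 62.5 mm and 10.7 degrees, less where a joint would pass 70% of its speed; a pose out of reach is approached as far as the arm can. A call with a number of a shift or a turn outside -1 to 1 is refused whole. A call with a gripper value outside its range is refused whole. The fingers move at their own pace and stop on an object; "grip_force" is the grip in N (left out, the last holds). Time passes only in rows, so rows that do not move let the fingers close. It gives the time, the measured TCP pose, the force, the opening and the grip force at its end, in the units of the state.
- ctrl.get_obs(): the state, without advancing time (a new reading comes with each control period).
- ctrl.read_camera(name): name is "side" or "top" or "wrist"; returns a dict with "color" (400x640x3 uint8, red, green, blue), "fovy" (degrees; the focal length in pixels is half the picture's height over the tangent of half this angle, whatever the lens; pixels are square), "cx", "cy" (the principal point, pixels), "rvec" (rotation vector, rad) and "tvec" (3), from world to camera coordinates, as OpenCV has them; the wrist camera has in their place "hand_eye" (4x4, takes a point from camera to tool coordinates, whose origin is the TCP and whose axes are the flange's). Camera axes: x right, y down, z forward; pixel columns grow to the right and rows downward; lengths in m; the calibration is good to about 2 mm. The wrist camera is an equidistant fisheye: a pixel r from the principal point sees the ray r / f radians off the axis. A picture is of the moment at which its call begins: read the wrist's pose just before it. There is no depth.
- ctrl.job_done(): hands the job in; it is judged then, once.
The state is a dict: "clock": time; "qpos": joint angles; "joint_vel": joint speeds; "effort": joint torques, N m; "tcp_pos": TCP position; "eef_rot": TCP orientation; "ft_force": force on the tool from outside, world axes, zero at the start; "moment": the same for the moment, N m; "width": finger opening in m; "finger_force": force on a finger pad.
Only numpy, scipy, OpenCV 4.12 (cv2) and the standard library are available. Lean on these libraries where they do the work, as an engineer would, in place of code of your own. Each camera call takes 0.05 s, during which the arm holds its last target. There are 200 camera calls.

## Working session

There is one attempt and no reset: what is moved stays moved. The work goes in short steps, Python scripts to look and compute and a tool call to move; the robot and the scene stay as the last step left them, time stands still between calls to the robot, and variables do not carry over. Pictures are saved under pics/ and viewed, at most 10 in all, crops included, and the job is handed in when it is done.

Besides the shell and the picture viewer there is one more tool, called by a JSON object that holds its "api" and its "payload". carry_out: Moves the arm, as the interface text tells. Its arguments: {"type":"object","properties":{"steps":{"type":"string"},"grip_force":{"type":"number"}},"required":["steps"]}

```bash
mkdir -p pics
python3 - <<'E'
from workcell import ctrl
import cv2
o=ctrl.get_obs(); print({k:o[k] for k in('clock','tcp_pos','eef_rot','width','ft_force')})
for n in('side','top'):
    c=ctrl.read_camera(n); cv2.imwrite(f'pics/{n}0.png',c['color'][:,:,::-1]); print(n,{k:v for k,v in c.items() if k!='color'})
E
```

```text
{'clock': 0.0, 'tcp_pos': array([ 0.32149082, -0.64927996,  0.23037549]), 'eef_rot': array([-1.7990718e+02,  6.7624633e-03,  2.6347076e+01]), 'width': 0.08520115464125545, 'ft_force': array([ 0.70975938, -0.00968078, -0.4007008 ])}
side {'fovy': 44.547940157687755, 'cx': 323.13925978681357, 'cy': 201.662039368264, 'rvec': array([ 0.91365704, -2.26063713,  1.32067638]), 'tvec': array([0.28864832, 0.2790626 , 1.08422091])}
top {'fovy': 42.70068556163656, 'cx': 321.42830659773796, 'cy': 197.04971835042227, 'rvec': array([ 2.11928162, -2.13489227,  0.18093145]), 'tvec': array([-0.06773187,  0.47622632,  1.39083437])}
```

View pics/top0.png

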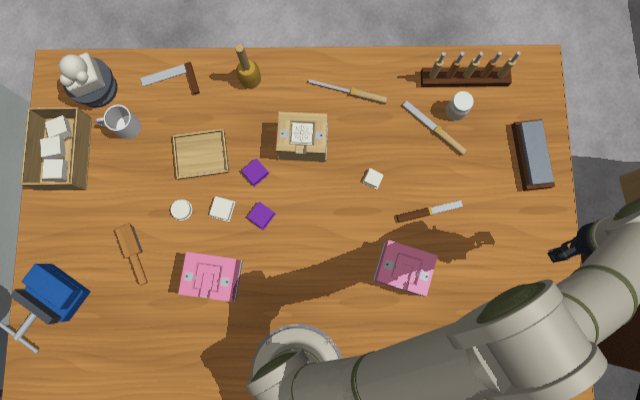

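View pics/side0.png

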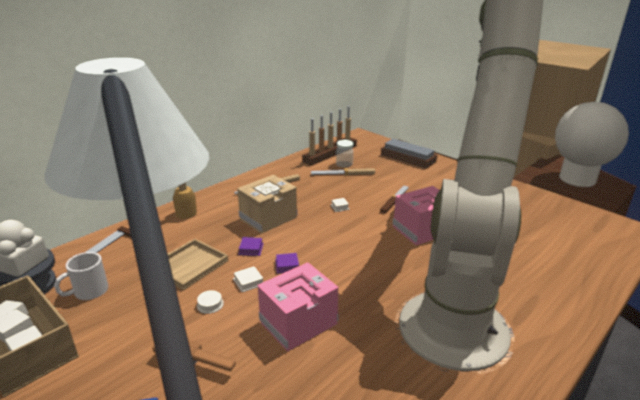

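The top view shows the block at (302,137) with its channel facing down, the bar at (396..462, 220..204) with its dark handle on the left, the tray at (200,154), the square blank at (222,209), the round one at (181,210) and the small one at (373,178). The pink and purple look-alikes are to be ignored. Next I'll measure with masks.

```bash
cat > h.py <<'E'
import numpy as np, cv2
from scipy.spatial.transform import Rotation as R
from workcell import ctrl
def cam(n):
    o=ctrl.get_obs(); c=ctrl.read_camera(n); c['n']=n; c['f']=200/np.tan(np.radians(c['fovy'])/2)
    if n=='wrist':
        T=np.eye(4);T[:3,:3]=R.from_euler('xyz',o['eef_rot'],degrees=True).as_matrix();T[:3,3]=o['tcp_pos']
        c['T']=T@c['hand_eye']
    else:
        M=np.eye(4);M[:3,:3]=cv2.Rodrigues(c['rvec'])[0];M[:3,3]=c['tvec'];c['T']=np.linalg.inv(M)
    return c
def ray(c,uv):
    p=(np.atleast_2d(uv).astype(float)-[c['cx'],c['cy']])/c['f']
    if c['n']=='wrist':
        r=np.linalg.norm(p,axis=1,keepdims=True)+1e-9; d=np.hstack([p/r*np.sin(r),np.cos(r)])
    else: d=np.hstack([p,np.ones((len(p),1))])
    return c['T'][:3,3],d@c['T'][:3,:3].T
def plane(c,uv,z):
    o,d=ray(c,uv); return o+d*((z-o[2])/d[:,2:])
def proj(c,P):
    q=(np.atleast_2d(P)-c['T'][:3,3])@c['T'][:3,:3]
    if c['n']=='wrist':
        r=np.linalg.norm(q[:,:2],axis=1,keepdims=True); p=q[:,:2]/r*np.arctan2(r,q[:,2:])
    else: p=q[:,:2]/q[:,2:]
    return p*c['f']+[c['cx'],c['cy']]
def save(c,name,x0,y0,x1,y1,s):
    cv2.imwrite(f'pics/{name}.png',cv2.resize(c['color'][y0:y1,x0:x1,::-1],None,fx=s,fy=s,interpolation=cv2.INTER_CUBIC))
def rect(pts):
    return cv2.minAreaRect(np.float32(pts[:,:2]*1000))
E
python3 - <<'E'
from h import *
np.set_printoptions(precision=4,suppress=True)
c=cam('top'); save(c,'crop',150,95,480,240,2.4)
for n,uv,z in [('block',(302,133),.105),('bar',(430,212),.008),('tray',(200,154),.02),('blank',(222,209),.02),('small',(373,178),.02),('round',(181,210),.02)]:
    print(n,plane(c,uv,z))
# white things
hsv=cv2.cvtColor(c['color'],cv2.COLOR_RGB2HSV)
m=((hsv[...,1]<60)&(hsv[...,2]>150)).astype(np.uint8)
N,l,s,ce=cv2.connectedComponentsWithStats(m)
for i in range(1,N):
    if s[i,4]>60 and 150<ce[i][0]<480 and 95<ce[i][1]<240: print(s[i],ce[i],plane(c,ce[i],.02))
E
```

```text
block [[ 0.6428 -0.0196  0.105 ]]
bar [[ 0.436 -0.38   0.008]]
tray [[0.6087 0.279  0.02  ]]
blank [[0.4474 0.2109 0.02  ]]
small [[ 0.5337 -0.219   0.02  ]]
round [[0.4454 0.3273 0.02  ]]
[454  91  20  23 317] [463.265  100.8612] [[ 0.763  -0.4894  0.02  ]]
[403 101  34  29 236] [419.7924 114.9492] [[ 0.7209 -0.3602  0.02  ]]
[289 122  24  23 470] [301.3234 133.2319] [[ 0.6685 -0.0139  0.02  ]]
[280 129   8   9  69] [283.5217 133.1159] [[0.6693 0.0379 0.02  ]]
[315 131   8   9  66] [318.5606 135.0606] [[ 0.6625 -0.064   0.02  ]]
[364 168  19  21 230] [373.4043 177.7   ] [[ 0.5346 -0.2201  0.02  ]]
[209 196  26  26 443] [221.8036 208.3702] [[0.4492 0.2116 0.02  ]]
[171 200  21  21 351] [180.8946 209.5214] [[0.4468 0.3276 0.02  ]]
[431 200  32  14 210] [446.5238 206.5   ] [[ 0.4496 -0.4248  0.02  ]]
```

View pics/crop.png

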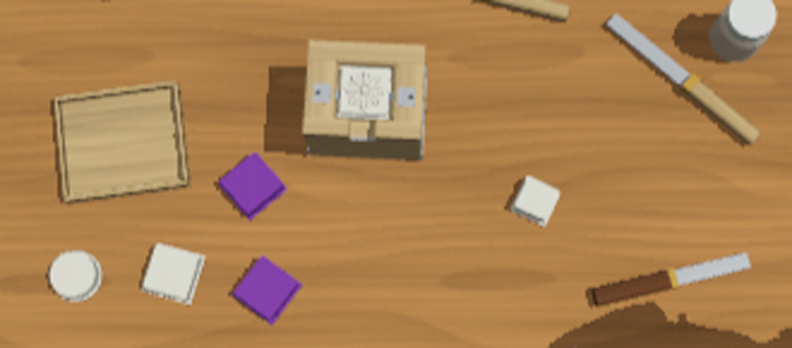

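The crop confirms it: the bar runs from handle end (592,297) to blade tip (748,262) in the crop, the matching blank is at (174,273), the tray at (121,142) and the tile is in the block at (365,93). I'll go to a hover over the bar.

```bash
cat >> h.py <<'E'
from scipy.linalg import expm,logm
def pose(p,rpy):
    T=np.eye(4);T[:3,:3]=R.from_euler('xyz',rpy,degrees=True).as_matrix();T[:3,3]=p;return T
def now():
    o=ctrl.get_obs(); return pose(o['tcp_pos'],o['eef_rot'])
def rows(T0,T1,n):
    D=np.real(expm(logm(np.linalg.inv(T0)@T1)/n))
    v=np.r_[D[:3,3]/.06,R.from_matrix(D[:3,:3]).as_rotvec()/.12]
    print(n,'x',np.round(v,3))
E
python3 - <<'E'
from h import *
c=cam('top')
hsv=cv2.cvtColor(c['color'],cv2.COLOR_RGB2HSV)
P=plane(c,[(396.5,219),(462,204)],.008);print(P, np.degrees(np.arctan2(*(P[1]-P[0])[1::-1])))
rows(now(),pose([.40,-.32,.25],[180,0,105]),14)
E
```

```text
[[ 0.41663488 -0.28399506  0.008     ]
 [ 0.45835965 -0.4721951   0.008     ]] -77.4994696602499
14 x [ 0.424 -0.104 -0.023 -0.001 -0.    -0.817]
```

{"api": "carry_out", "payload": {"steps": "0.424 -0.104 -0.023 0 0 -0.817 1;0.424 -0.104 -0.023 0 0 -0.817 1;0.424 -0.104 -0.023 0 0 -0.817 1;0.424 -0.104 -0.023 0 0 -0.817 1;0.424 -0.104 -0.023 0 0 -0.817 1;0.424 -0.104 -0.023 0 0 -0.817 1;0.424 -0.104 -0.023 0 0 -0.817 1;0.424 -0.104 -0.023 0 0 -0.817 1;0.424 -0.104 -0.023 0 0 -0.817 1;0.424 -0.104 -0.023 0 0 -0.817 1;0.424 -0.104 -0.023 0 0 -0.817 1;0.424 -0.104 -0.023 0 0 -0.817 1;0.424 -0.104 -0.023 0 0 -0.817 1;0.424 -0.104 -0.023 0 0 -0.817 1;0 0 0 0 0 0 1", "grip_force": 40}}

```text
clock: 2.08
tcp_pos: [0.3994, -0.3187, 0.2509]
eef_rot: [-180.0, -0.0, 105.1]
ft_force: [-0.4, -0.4, -0.2]
width: 0.0852
finger_force: 0.0
```

Run:
```python
from h import *
o=ctrl.get_obs();print(o['clock'],o['tcp_pos'],o['eef_rot'],o['qpos'])
c=cam('wrist');print(c['hand_eye'],c['fovy'])
np.save('w1.npy',c['color']);save(c,'w1',0,0,640,400,1.25)
```

```text
2.075 [ 0.39936211 -0.31873917  0.25085921] [-1.79971872e+02 -9.42507827e-03  1.05114920e+02] [ 50.97362159  19.88078184 -24.57590585 117.00556897  11.47509732
  45.39634127  34.70087937]
[[-3.41813978e-04 -9.63985174e-01 -2.65955762e-01  6.79675340e-02]
 [ 9.99999940e-01 -3.46009289e-04 -3.10808567e-05 -3.26881000e-04]
 [-6.20616790e-05 -2.65955757e-01  9.63985234e-01 -1.43147779e-01]
 [ 0.00000000e+00  0.00000000e+00  0.00000000e+00  1.00000000e+00]] 65.70646984690485
```

View pics/w1.png

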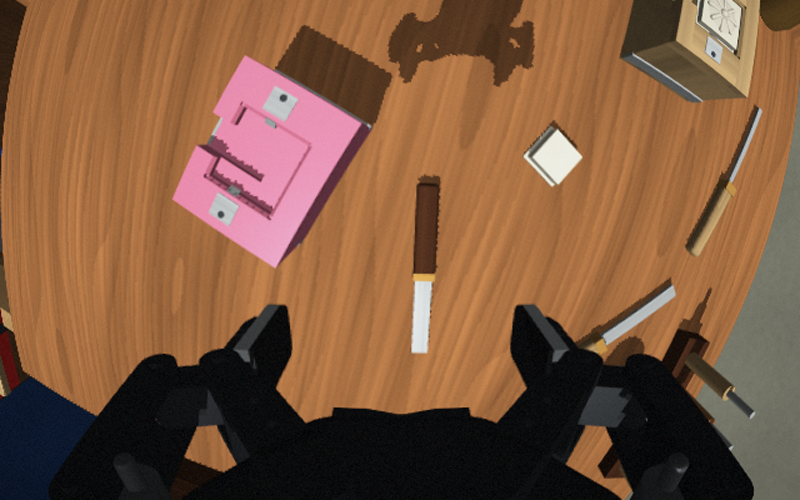

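The wrist view shows the bar in the centre: dark handle (426,183)-(424,275), blade tip at (419,352) in the 1.25x picture. The pink decoy block is to the left. Next is a mask measurement of the bar.

Run:
```python
from h import *
np.set_printoptions(precision=4,suppress=True)
c=cam('wrist'); im=c['color']; h=cv2.cvtColor(im,cv2.COLOR_RGB2HSV)
roi=np.zeros(im.shape[:2],np.uint8); roi[140:290,322:362]=1
bl=((h[...,1]<40)&(h[...,2]>150)&(roi>0)); ha=((h[...,2]<115)&(roi>0)); 
for n,m,z in(('blade',bl,.010),('handle',ha,.016)):
    N,l,s,ce=cv2.connectedComponentsWithStats(m.astype(np.uint8)); i=1+np.argmax(s[1:,4]); print(n,s[i],ce[i])
    cn=max(cv2.findContours((l==i).astype(np.uint8),0,1)[0],key=len)[:,0]
    print(rect(plane(c,cn,z)), plane(c,ce[i],z))
print(h[150:220:14,340])
P=plane(c,np.array([(419,352),(421.5,281),(426,183)])/1.25,.01);print(P)
```

```text
blade [329 224  17  57 755] [336.6623 251.7974]
((451.0123596191406, -427.0934143066406), (18.39690399169922, 86.09697723388672), 13.078643798828125) [[ 0.4505 -0.425   0.01  ]]
handle [ 330  140   22   78 1400] [340.6707 178.3064]
((427.57452392578125, -325.3216552734375), (24.374698638916016, 99.09590148925781), 13.364703178405762) [[ 0.4268 -0.3242  0.016 ]]
[[ 10 156  90]
 [ 11 159  88]
 [ 11 171  85]
 [ 11 155  84]
 [ 11 155  84]]
[[ 0.4617 -0.4713  0.01  ]
 [ 0.4403 -0.3868  0.01  ]
 [ 0.4167 -0.2862  0.01  ]]
```

Run:
```python
from h import *
A=pose([.4325,-.3475,.05],[180,0,103.1]);B=pose([.4325,-.3475,.004],[180,0,103.1])
rows(now(),A,6);rows(A,B,3)
```

```text
6 x [-0.094  0.069  0.558  0.     0.001  0.044]
3 x [-0.     0.     0.256  0.     0.     0.   ]
```

{"api": "carry_out", "payload": {"steps": "-0.094 0.069 0.558 0 0 0.044 1;-0.094 0.069 0.558 0 0 0.044 1;-0.094 0.069 0.558 0 0 0.044 1;-0.094 0.069 0.558 0 0 0.044 1;-0.094 0.069 0.558 0 0 0.044 1;-0.094 0.069 0.558 0 0 0.044 1;0 0 0.256 0 0 0 1;0 0 0.256 0 0 0 1;0 0 0.256 0 0 0 1;0 0 0 0 0 0 -1;0 0 0 0 0 0 -1;0 0 0 0 0 0 -1;0 0 0 0 0 0 -1;0 0 0 0 0 0 -1;0 0 0 0 0 0 -1", "grip_force": 100}}

```text
clock: 4.05
tcp_pos: [0.4326, -0.3471, 0.0047]
eef_rot: [180.0, 0.1, 103.2]
ft_force: [-2.1, 0.4, 7.9]
width: 0.0194
finger_force: 98.4
```

Run:
```python
from h import *
A=pose([.4325,-.3475,.10],[180,0,103.1]);B=pose([.62,-.15,.28],[180,0,103.1])
rows(now(),A,3);rows(A,B,8)
```

```text
3 x [-0.002 -0.001 -0.529  0.002  0.003  0.003]
8 x [ 0.312  0.474 -0.375  0.     0.     0.   ]
```

{"api": "carry_out", "payload": {"steps": "0 0 -0.2 0 0 0 -1;0 0 -0.53 0 0 0 -1;0 0 -0.53 0 0 0 -1;0 0 -0.33 0 0 0 -1;0.312 0.474 -0.375 0 0 0 -1;0.312 0.474 -0.375 0 0 0 -1;0.312 0.474 -0.375 0 0 0 -1;0.312 0.474 -0.375 0 0 0 -1;0.312 0.474 -0.375 0 0 0 -1;0.312 0.474 -0.375 0 0 0 -1;0.312 0.474 -0.375 0 0 0 -1;0.312 0.474 -0.375 0 0 0 -1;0 0 0 0 0 0 -1;0 0 0 0 0 0 -1"}}

```text
clock: 5.8
tcp_pos: [0.6188, -0.1497, 0.279]
eef_rot: [-179.9, 0.0, 103.2]
ft_force: [-0.7, -0.3, -2.1]
width: 0.0192
finger_force: 98.4
```

Run:
```python
from h import *
c=cam('wrist');np.save('w2.npy',c['color']);save(c,'w2',0,0,640,400,1.25)
import pickle;pickle.dump(c,open('w2.pkl','wb'));print(c['T'][:3,3],ctrl.get_obs()['qpos'])
c=cam('top');pickle.dump(c,open('t2.pkl','wb'))
```

```text
[ 0.60315399 -0.08350654  0.42209979] [ 23.79623659  26.99307016 -22.55673131  99.86860771  12.22116638
  55.64536356   9.61161434]
```

View pics/w2.png

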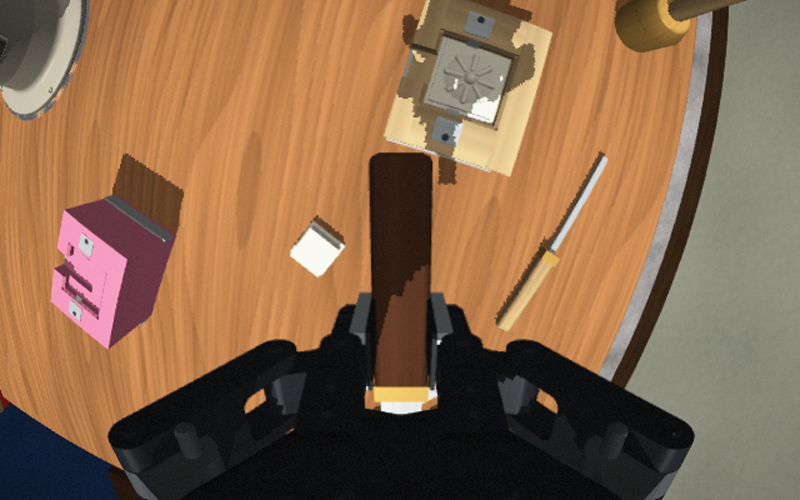

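The picture shows the block at upper centre, partly in shadow. Its top corners are about (386,138), (510,175) and (551,33), the tile body is at (470,80), the rivets are at (480,20) and (445,135), and the bar is held straight between the pads.

Run:
```python
from h import *
import pickle
np.set_printoptions(precision=4,suppress=True)
w=pickle.load(open('w2.pkl','rb'));t=pickle.load(open('t2.pkl','rb'))
save(w,'w2c',295,0,455,150,5)
P=plane(w,np.array([(386,138),(510,175),(551,33),(480,20),(445,135)])/1.25,.105);print(P)
Q=plane(t,np.array([(307,40),(425,44),(424,138),(303,132)])/2.4+[150,95],.105);print(Q)
print(plane(t,[(283.5,133.1),(318.6,135.1),(301.3,133.2)],.105))
for X,i,j in((P,0,1),(P,1,2),(P,4,3),(Q,0,1),(Q,1,2),(Q,2,3),(Q,3,0)):
    d=X[j]-X[i];print(np.linalg.norm(d),np.degrees(np.arctan2(d[1],d[0])))
```

```text
[[ 0.5904 -0.0822  0.105 ]
 [ 0.6978 -0.0867  0.105 ]
 [ 0.7046  0.0451  0.105 ]
 [ 0.6423  0.0355  0.105 ]
 [ 0.6363 -0.0686  0.105 ]]
[[ 0.7045  0.0468  0.105 ]
 [ 0.6985 -0.0887  0.105 ]
 [ 0.5872 -0.0866  0.105 ]
 [ 0.5954  0.0504  0.105 ]]
[[ 0.643   0.031   0.105 ]
 [ 0.6365 -0.065   0.105 ]
 [ 0.6423 -0.0177  0.105 ]]
0.10746864744741945 -2.3885439723618584
0.13197026338669915 87.04834582126402
0.1043124437325651 86.71824703074383
0.13563444836554464 -92.54635757277828
0.1112537971124165 178.91812521826984
0.13729945504393667 86.58597816474001
0.10914486083528732 -1.9195112890626251
```

View pics/w2c.png

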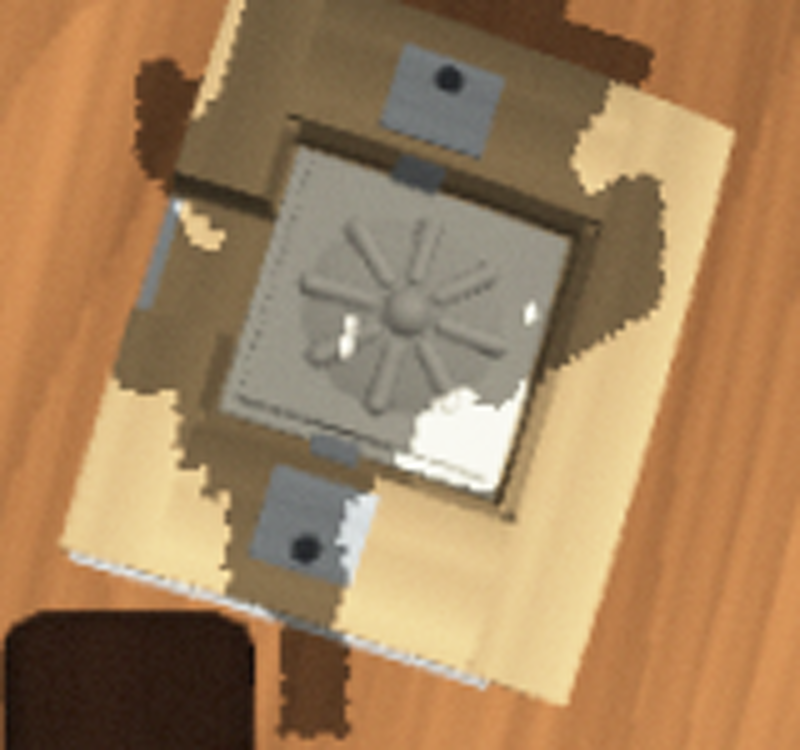

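The crop shows the block's corners at (66,548), (567,704) and (733,130), the tile body's corners at (303,150), (578,235), (497,500) and (220,410), and the rosette's centre at (407,312). I'll take the pocket pose from these.

Run:
```python
from h import *
import pickle
np.set_printoptions(precision=4,suppress=True)
w=pickle.load(open('w2.pkl','rb'))
f=lambda a,z:plane(w,np.array(a)/5+[294.6,-.4],z)
B=f([(66,548),(567,704),(733,130)],.105); T=f([(303,150),(578,235),(497,500),(220,410)],.105);F=f([(235,0),(66,548)],.105)
print(B,'\n',T,T.mean(0),'ros',f([(407,312)],.108))
a=lambda d:np.degrees(np.arctan2(d[1],d[0]))
print(a(B[1]-B[0]),a(B[2]-B[1])-90,a(F[0]-F[1])-90,a(T[1]-T[0]),a(T[2]-T[3]),a(T[0]-T[3])-90,a(T[1]-T[2])-90)
# block frame est: yaw, local corner coords
y=np.radians(-3.0);Rm=np.array([[np.cos(y),-np.sin(y)],[np.sin(y),np.cos(y)]])
for p,l in zip(B,[(-53,-67),(57,-67),(57,67)]): print(p[:2]-Rm@(np.array(l)/1000))
# check bar in hand: rear end of handle
R0=plane(w,np.array([(372,156),(430,156)])/1.25,.279+.011+.012);print('bar rear',R0, a(now()[:3,0]))
```

```text
[[ 0.5891 -0.0812  0.105 ]
 [ 0.6979 -0.0871  0.105 ]
 [ 0.7048  0.0462  0.105 ]] 
 [[ 0.6168  0.0119  0.105 ]
 [ 0.6763  0.0106  0.105 ]
 [ 0.6724 -0.0498  0.105 ]
 [ 0.6129 -0.0465  0.105 ]] [ 0.6446 -0.0184  0.105 ] ros [[ 0.6447 -0.0172  0.108 ]]
-3.0856008498686744 -2.984867111364011 -3.1293432990139536 -1.2323424155222333 -3.207064038783835 -3.794051026521558 -3.6554970686883337
[ 0.6456 -0.0171]
[ 0.6445 -0.0172]
[ 0.6444 -0.0177]
bar rear [[ 0.5954 -0.0894  0.302 ]
 [ 0.6128 -0.0853  0.302 ]] 103.08799606125315
```

```bash
cat >> h.py <<'E'
BY=-3.05; PK=np.array([.6445,-.0175,0])
def blk(x,y,z,pitch=0,dy=180):  # tool pose at block-local point (mm); bar nose-up pitch deg
    p=PK+R.from_euler('z',BY,degrees=True).apply(np.array([x,y,0])/1000); p[2]=z
    T=np.eye(4);T[:3,:3]=(R.from_euler('z',BY,degrees=True)*R.from_euler('y',-pitch,degrees=True)*R.from_euler('xyz',[180,0,dy],degrees=True)).as_matrix();T[:3,3]=p;return T
E
python3 - <<'E'
from h import *
A=blk(-198,0,.25);B=blk(-198,0,.0879)
rows(now(),A,13);rows(A,B,4)
E
```

```text
13 x [ 0.307 -0.016  0.037 -0.001 -0.001 -0.826]
4 x [ 0.    -0.     0.675 -0.     0.     0.   ]
```

{"api": "carry_out", "payload": {"steps": "0.307 -0.016 0.037 0 0 -0.826 -1;0.307 -0.016 0.037 0 0 -0.826 -1;0.307 -0.016 0.037 0 0 -0.826 -1;0.307 -0.016 0.037 0 0 -0.826 -1;0.307 -0.016 0.037 0 0 -0.826 -1;0.307 -0.016 0.037 0 0 -0.826 -1;0.307 -0.016 0.037 0 0 -0.826 -1;0.307 -0.016 0.037 0 0 -0.826 -1;0.307 -0.016 0.037 0 0 -0.826 -1;0.307 -0.016 0.037 0 0 -0.826 -1;0.307 -0.016 0.037 0 0 -0.826 -1;0.307 -0.016 0.037 0 0 -0.826 -1;0.307 -0.016 0.037 0 0 -0.826 -1;0 0 0.675 0 0 0 -1;0 0 0.675 0 0 0 -1;0 0 0.675 0 0 0 -1;0 0 0.5 0 0 0 -1;0 0 0 0 0 0 -1"}}

```text
clock: 8.15
tcp_pos: [0.4464, -0.0067, 0.0972]
eef_rot: [-180.0, -0.3, 177.0]
ft_force: [0.9, 0.2, -1.4]
width: 0.019
finger_force: 98.3
```

Run:
```python
from h import *
import pickle
np.set_printoptions(precision=4,suppress=True)
o=ctrl.get_obs();print(o['tcp_pos'],o['eef_rot'],o['qpos'])
rows(now(),blk(-198,0,.0879),2)
s=cam('side');t=cam('top');pickle.dump((s,t),open('st3.pkl','wb'))
a=cv2.resize(s['color'][130:290,180:380],None,fx=4,fy=4,interpolation=2)[:,:,::-1][:,:400*2]
b=cv2.resize(t['color'][100:240,250:350],None,fx=4,fy=4,interpolation=2)[:,:,::-1]
cv2.imwrite('pics/s3.png',cv2.resize(s['color'][150:270,190:350],None,fx=5,fy=5,interpolation=2)[:,:,::-1])
cv2.imwrite('pics/t3.png',cv2.resize(t['color'][90:240,240:360],None,fx=4,fy=4,interpolation=2)[:,:,::-1])
```

```text
[ 0.4464 -0.0067  0.0972] [-179.9538   -0.251   176.9908] [ 15.5367  31.8843 -30.7239 132.5682  39.8998  24.8509  38.4909]
2 x [-0.004 -0.002  0.077 -0.003 -0.018  0.003]
```

View pics/s3.png

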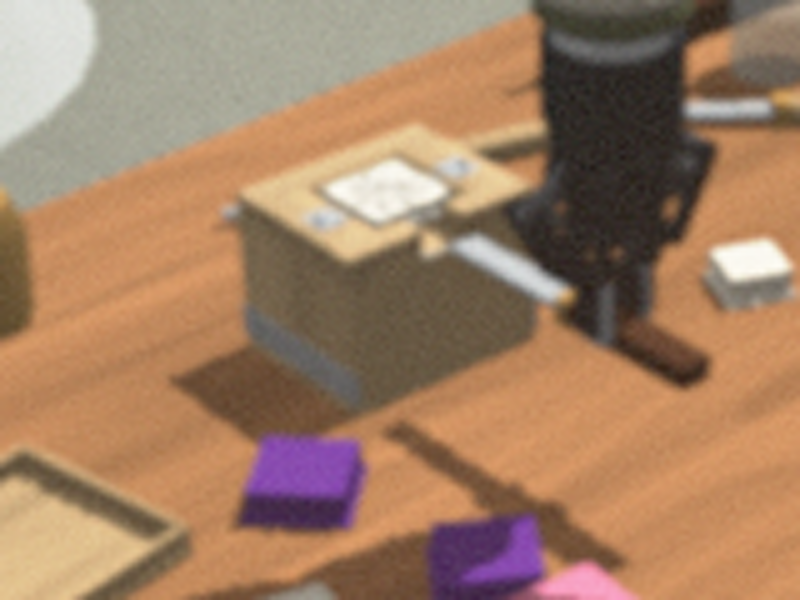

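The side view shows the blade pointing at the mouth, with the tip near crop (455,240), the handle end near (690,370) and the mouth near (432,243). I'll compare this with the predicted projection.

Run:
```python
from h import *
import pickle
np.set_printoptions(precision=2,suppress=True)
s,t=pickle.load(open('st3.pkl','rb'))
T=now()
for dx in(-125,-35,65):
  for dz in (-.0033,):
    P=(T@np.array([dx/1000,0,dz,1]))[:3]; print(dx,P*1000,'side crop',(proj(s,P)-[190,150]+.5)*5,'top crop',(proj(t,P)-[240,90]+.5)*4)
for l in((-53,0,.087),(-53,-15,.105),(-53,15,.105),(-53,67,.105),(-53,-67,.105),(-53,67,0),(57,67,.105)):
    P=blk(*l)[:3,3]; print(l,(proj(s,P)-[190,150]+.5)*5,(proj(t,P)-[240,90]+.5)*4)
```

```text
-125 [572.66 -12.95 102.36] side crop [[464.47 236.99]] top crop [[240.37 274.72]]
-35 [482.78  -8.21 102.4 ] side crop [[569.31 296.45]] top crop [[233.23 404.78]]
65 [382.92  -2.96 102.44] side crop [[696.81 368.76]] top crop [[225.11 552.82]]
(-53, 0, 0.087) [[445.41 248.06]] [[243.99 253.56]]
(-53, -15, 0.105) [[464.73 212.17]] [[264.79 247.65]]
(-53, 15, 0.105) [[423.6  229.12]] [[220.72 245.73]]
(-53, 67, 0.105) [[349.72 259.58]] [[144.38 242.42]]
(-53, -67, 0.105) [[533.58 183.78]] [[341.26 250.97]]
(-53, 67, 0) [[359.73 418.04]] [[157.97 280.49]]
(57, 67, 0.105) [[235.98 190.65]] [[154.28  87.99]]
```

View pics/t3.png

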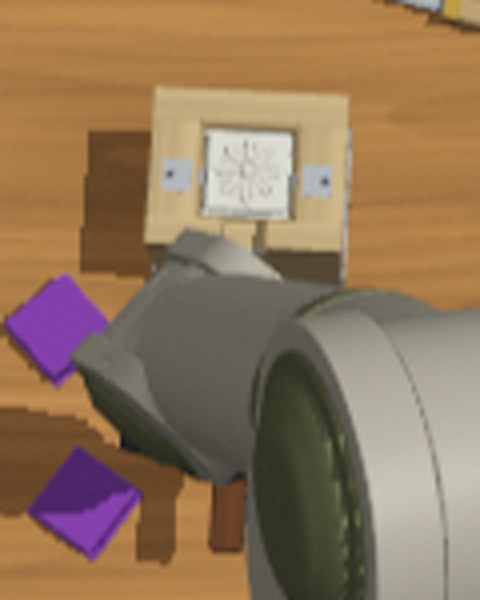

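The top view shows the channel at crop (222–258, 246) and the handle end at (227,552), both matching the prediction. I'll average a few readings to check height noise, then lower and insert.

```bash
cat >> h.py <<'E'
def avg(n=4):
    a=[];q=[]
    for _ in range(n):
        o=ctrl.get_obs();a.append(o['tcp_pos']);q.append(R.from_euler('xyz',o['eef_rot'],degrees=True).as_quat());ctrl.read_camera('top')
    a=np.array(a);print('std',a.std(0).round(5))
    T=np.eye(4);T[:3,3]=a.mean(0);T[:3,:3]=R.from_quat(q).mean().as_matrix();print(T[:3,3].round(4),R.from_matrix(T[:3,:3]).as_euler('xyz',degrees=True).round(2));return T
E
python3 - <<'E'
from h import *
T=avg(5); A=blk(-198,0,.0879);B=blk(-138,0,.0879)
rows(T,A,2);rows(A,B,6)
E
```

```text
std [2.5e-04 3.0e-05 2.5e-04]
[ 0.4483 -0.0064  0.0996] [-1.7999e+02  7.0000e-02  1.7697e+02]
2 x [ 0.012 -0.005  0.097 -0.     0.005  0.001]
6 x [-0.167  0.     0.    -0.     0.     0.   ]
```

{"api": "carry_out", "payload": {"steps": "0 0 0.1 0 0 0 -1;0 0 0.095 0 0 0 -1;0 0 0 0 0 0 -1;-0.167 0 0 0 0 0 -1;-0.167 0 0 0 0 0 -1;-0.167 0 0 0 0 0 -1;0 0 0 0 0 0 -1;0 0 0 0 0 0 -1"}}

```text
clock: 9.5
tcp_pos: [0.4776, -0.0078, 0.0869]
eef_rot: [-180.0, -0.0, 177.0]
ft_force: [0.2, -0.5, -1.9]
width: 0.0193
finger_force: 98.3
```

Run:
```python
from h import *
T=avg(4);print(ctrl.get_obs()['ft_force'])
rows(T,blk(-138,0,.0879),4)
s=cam('side');cv2.imwrite('pics/s4.png',cv2.resize(s['color'][170:230,230:330],None,fx=8,fy=8,interpolation=2)[:,:,::-1])
for dx in (-125,-35,65):
  print((proj(s,(T@np.array([dx/1000,0,-.0033,1]))[:3])-[230,170]+.5)*8)
```

```text
std [6.e-05 3.e-05 3.e-05]
[ 0.4775 -0.0077  0.0869] [-1.7999e+02 -2.0000e-02  1.7700e+02]
[ 0.50064156  0.16713838 -0.80250825]
4 x [-0.122 -0.004 -0.004 -0.    -0.001  0.002]
[[371.48047712 219.30325518]]
[[534.05479856 312.67293809]]
[[731.45714366 426.04505125]]
```

View pics/s4.png

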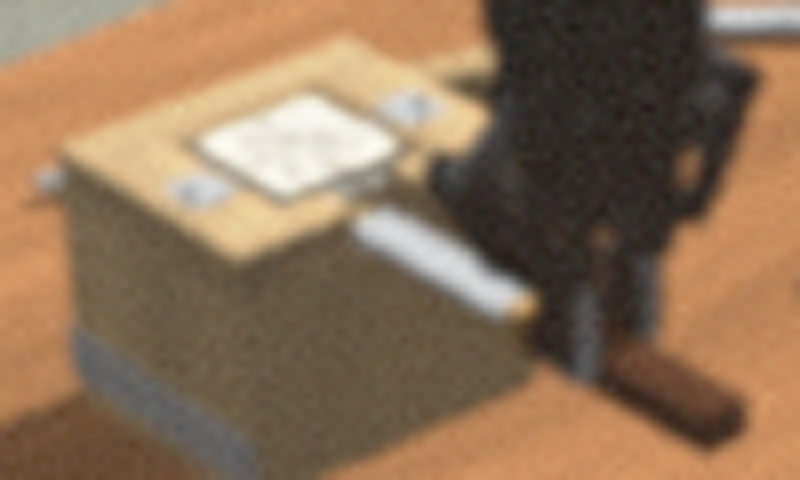

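The blade is entering the mouth at about (365,215) with no contact force, and the handle end matches the prediction. Now I'll insert it fully.

{"api": "carry_out", "payload": {"steps": "-0.12 -0.004 -0.003 0 0 0 -1;-0.12 -0.004 -0.003 0 0 0 -1;-0.12 -0.004 -0.003 0 0 0 -1;-0.12 -0.004 -0.003 0 0 0 -1;0 0 0 0 0 0 -1;0 0 0 0 0 0 -1", "grip_force": 120}}

```text
clock: 10.5
tcp_pos: [0.5064, -0.0102, 0.0876]
eef_rot: [-180.0, -0.0, 177.0]
ft_force: [-0.0, -0.5, -1.7]
width: 0.018
finger_force: 122.1
```

Run:
```python
from h import *
T=avg(3);o=ctrl.get_obs();print(o['ft_force'],o['moment'],o['qpos'])
# rotate about fulcrum: block-local (-53, , .087): bar underside line. first drop by d until blade bottom rests, then pitch
F=blk(-53,0,.087)[:3,3]
ax=R.from_euler('z',BY,degrees=True).apply([0,-1,0])
def rot(T,deg):
    M=np.eye(4);M[:3,:3]=R.from_rotvec(ax*np.radians(deg)).as_matrix();M[:3,3]=F-M[:3,:3]@F;return M@T
A=T.copy();A[2,3]=.0869
rows(A,rot(A,22),8)
for d in(10,16,20,22,24):print(d,rot(A,d)[:3,3], R.from_matrix(rot(A,d)[:3,:3]).as_euler('xyz',degrees=True))
```

```text
std [3.e-05 2.e-05 3.e-05]
[ 0.5063 -0.0102  0.0876] [-1.7999e+02 -2.0000e-02  1.7701e+02]
[ 0.4446259  -0.15041423 -0.88089691] [ 0.03578108 -0.03035995 -0.01139872] [ 16.61697816  35.54814919 -31.43568963 125.51560977  39.01042373
  28.80308906  41.81251642]
8 x [-0.002  0.     0.068  0.    -0.4    0.   ]
10 [ 0.50762697 -0.01025214  0.07207557] [-179.98387235    9.9759857   177.00665483]
16 [ 0.50964466 -0.01035964  0.06337016] [-179.9777124   15.9759827  177.0080399]
20 [ 0.51149023 -0.01045798  0.05770461] [-179.97340456   19.9759806   177.00937019]
22 [ 0.51255996 -0.01051498  0.05492365] [-179.97117023   21.97597951  177.01017015]
24 [ 0.51372595 -0.01057711  0.05218178] [-179.96887202   23.97597839  177.01106738]
```

{"api": "carry_out", "payload": {"steps": "0 0 0.034 0 -0.2 0 -1;0 0 0.034 0 -0.2 0 -1;0 0 0.034 0 -0.2 0 -1;0 0 0.034 0 -0.2 0 -1;0 0 0.034 0 -0.2 0 -1;0 0 0.034 0 -0.2 0 -1;0 0 0.034 0 -0.2 0 -1;0 0 0.034 0 -0.2 0 -1;0 0 0.034 0 -0.2 0 -1;0 0 0.034 0 -0.2 0 -1;0 0 0 0 0 0 -1"}}

```text
clock: 12.02
tcp_pos: [0.5079, -0.0111, 0.0679]
eef_rot: [-179.9, 13.1, 177.0]
ft_force: [-0.1, -0.2, -1.6]
width: 0.0181
finger_force: 122.3
```

{"api": "carry_out", "payload": {"steps": "0 0 0.034 0 -0.2 0 -1;0 0 0.034 0 -0.2 0 -1;0 0 0.034 0 -0.2 0 -1;0 0 0 0 0 0 -1;0 0 0 0 0 0 -1"}}

```text
clock: 12.65
tcp_pos: [0.51, -0.0115, 0.0622]
eef_rot: [-179.8, 17.2, 177.0]
ft_force: [0.6, -1.0, -1.7]
width: 0.0185
finger_force: 122.3
```

Run:
```python
from h import *
import pickle
T=avg(3);o=ctrl.get_obs();print(o['ft_force'],o['moment'])
s0,_=pickle.load(open('st3.pkl','rb'));s=cam('side');pickle.dump(s,open('s5.pkl','wb'))
for q in(s0,s):
    h=cv2.cvtColor(q['color'],cv2.COLOR_RGB2HSV)
    m=((h[...,1]<45)&(h[...,2]>175)).astype(np.uint8);m[:, :250]=0;m[:,285:]=0;m[:170]=0;m[205:]=0
    N,l,st,ce=cv2.connectedComponentsWithStats(m)
    for i in range(1,N):
        if st[i,4]>15:print(st[i],ce[i])
    print('--')
# predicted tip
print((T@np.array([-.125,0,-.0033,1]))[:3])
```

```text
std [1.e-04 8.e-05 7.e-05]
[ 0.5101 -0.0114  0.0623] [-179.81   17.27  177.02]
[-0.75656525  0.99241897 -1.52164629] [0.02630705 0.51595174 0.00067921]
[251 181  34  15 246] [266.80894309 188.09756098]
--
[255 181  30  10 154] [268.88311688 185.56493506]
[251 191   9   5  30] [255.  193.1]
[272 192  12  13  63] [277.93650794 197.34920635]
--
[ 0.62835562 -0.01748824  0.10253411]
```

{"api": "carry_out", "payload": {"steps": "0 0 0.034 0 -0.2 0 -1;0 0 0.034 0 -0.2 0 -1;0 0 0 0 0 0 -1"}}

```text
clock: 13.22
tcp_pos: [0.5108, -0.0113, 0.058]
eef_rot: [-179.8, 20.0, 177.0]
ft_force: [0.0, 1.0, -1.1]
width: 0.0182
finger_force: 122.3
```

```bash
cat > chk.py <<'E'
from h import *
import pickle
T=avg(3);o=ctrl.get_obs();print(o['ft_force'],o['moment'])
s=cam('side');pickle.dump(s,open('s6.pkl','wb'))
h=cv2.cvtColor(s['color'],cv2.COLOR_RGB2HSV)
m=((h[...,1]<45)&(h[...,2]>175)).astype(np.uint8);m[:, :250]=0;m[:,285:]=0;m[:170]=0;m[205:]=0
N,l,st,ce=cv2.connectedComponentsWithStats(m)
for i in range(1,N):
    if st[i,4]>15:print(st[i],ce[i])
print((T@np.array([-.125,0,-.0033,1]))[:3])
cv2.imwrite('pics/s6.png',cv2.resize(s['color'][160:230,230:330],None,fx=8,fy=8,interpolation=2)[:,:,::-1])
E
python3 chk.py
```

```text
std [1.7e-04 2.0e-05 1.2e-04]
[ 0.5111 -0.0113  0.0581] [-179.84   20.    177.03]
[ 0.24200647 -0.21644802 -1.84632288] [ 0.00597663  0.54180886 -0.0062288 ]
[255 181  30   9 146] [269.40410959 185.38356164]
[251 191   8   5  30] [254.76666667 193.1       ]
[272 192  13  13  74] [278.28378378 197.68918919]
[ 0.6272381  -0.01730202  0.10397767]
```

Run:
```python
from h import *
import pickle
np.set_printoptions(precision=1,suppress=True)
s=pickle.load(open('s6.pkl','rb'))
for a in(0,6,10,14):
    # pivot about rear foot edge local (30,.095), tilt a
    c,si=np.cos(np.radians(a)),np.sin(np.radians(a)); out=[]
    for x,y in((-27,-27),(-27,27),(27,27),(27,-27)):
        X=30+(x-30)*c-(-10)*si*-1*-1; 
        dx,dz=x-30,10; X=30+dx*c+dz*si; Z=95-dx*si+dz*c
        out.append(proj(s,blk(X,y,Z/1000)[:3,3])[0])
    print(a,np.array(out).ravel())
h=cv2.cvtColor(s['color'],cv2.COLOR_RGB2HSV)[...,1]
v=s['color'].min(2)
for x in(260,264,266,268,270,272): print(x,v[176:206,x])
```

```text
0 [280.  187.5 265.2 193.4 254.  186.9 268.7 181.2]
6 [279.7 185.5 264.9 191.5 253.8 186.7 268.4 181. ]
10 [279.3 184.2 264.5 190.1 253.6 186.6 268.3 180.9]
14 [279.  182.9 264.1 188.8 253.5 186.5 268.1 180.8]
260 [ 93  92 102 122 146 147 142 142 170 200 201 202 195 157 117 122 121 134
 147 158 156 152 150 147 141 124  94  65  56  66]
264 [ 97 111 133 152 147 137 142 172 203 216 218 219 223 198 151 136 137 121
 105 121 144 150 149 136 108  74  64  59  63  59]
266 [112 132 143 149 137 142 173 211 224 218 224 229 221 187 153 150 149 118
 104 126 142 151 139 113  80  65  62  66  62  62]
268 [126 142 148 146 129 162 210 225 218 209 216 224 199 164 151 153 130  98
 116 140 147 143 118  85  64  63  64  67  65  59]
270 [139 153 147 140 129 150 210 231 230 223 208 189 166 153 149 136 113 121
 138 149 142 131  95  69  68  64  66  66  63  62]
272 [148 147 148 143 133 142 167 198 215 226 207 172 156 159 147 128 146 195
 201 175 140  98  69  61  62  63  65  62  60  64]
```

The white tile top now ends at row 189 at column 264, which is where a 12–14° tilt puts it, so the tile is levered past the catches. I'll press slightly more, hold, then reverse and withdraw.

{"api": "carry_out", "payload": {"steps": "0 0 0.034 0 -0.2 0 -1;0 0 0 0 0 0 -1;0 0 0 0 0 0 -1;0 0 0 0 0 0 -1"}}

```text
clock: 13.92
tcp_pos: [0.5122, -0.0113, 0.0565]
eef_rot: [-179.8, 21.4, 177.0]
ft_force: [0.1, -0.4, -1.8]
width: 0.0185
finger_force: 122.3
```

```bash
python3 chk.py
python3 - <<'E'
from h import *
import pickle
s=pickle.load(open('s6.pkl','rb'));v=s['color'].min(2)
for x in(260,264,266,268): print(x,v[182:196,x])
E
```

```text
std [0.e+00 1.e-05 0.e+00]
[ 0.5121 -0.0113  0.0565] [-179.83   21.44  177.04]
[-0.39405493 -0.65928    -1.56802534] [ 0.02581529  0.57960644 -0.0006528 ]
[255 181  30  10 140] [269.42857143 185.23571429]
[251 191   8   5  29] [254.82758621 193.06896552]
[272 192  13  13  77] [278.27272727 197.64935065]
[ 0.6271385  -0.01727539  0.10530893]
260 [145 145 169 202 210 205 192 150 120 121 122 132 145 151]
264 [151 179 194 205 215 215 216 192 153 130 127 115 101 120]
266 [179 213 218 225 222 220 204 175 156 157 135  99  97 124]
268 [207 223 215 208 219 218 182 147 139 135 111  95 114 140]
```

{"api": "carry_out", "payload": {"steps": "0 0 -0.068 0 0.4 0 -1;0 0 -0.068 0 0.4 0 -1;0 0 -0.068 0 0.4 0 -1;0 0 -0.068 0 0.4 0 -1;0 0 -0.068 0 0.4 0 -1;0 0 -0.068 0 0.4 0 -1;0 0 -0.068 0 0.4 0 -1;0 0 -0.068 0 0.4 0 -1;0 0 0 0 0 0 -1;0.18 0 0 0 0 0 -1;0.18 0 0 0 0 0 -1;0.18 0 0 0 0 0 -1;0.18 0 0 0 0 0 -1;0.18 0 0 0 0 0 -1;0.18 0 0 0 0 0 -1;0 0 0 0 0 0 -1"}}

```text
clock: 16.12
tcp_pos: [0.4384, -0.011, 0.0822]
eef_rot: [-179.2, 1.4, 176.9]
ft_force: [0.3, -0.4, -0.9]
width: 0.0187
finger_force: 122.3
```

```bash
python3 chk.py
python3 - <<'E'
from h import *
import pickle
s=pickle.load(open('s6.pkl','rb'));v=s['color'].min(2)
for x in(260,264,266,268): print(x,v[182:196,x])
A=pose([.44,-.108,.088],[180,0,177]);B=A.copy();B[2,3]=.006
rows(now(),A,4);rows(A,B,6)
E
```

```text
std [5.3e-04 5.0e-05 2.0e-05]
[ 0.4391 -0.0109  0.0822] [-179.17    1.43  176.92]
[-0.21514629  0.25783217 -0.26747191] [-0.03437016  0.0809074   0.0195312 ]
[255 181  30  11 168] [269.11309524 185.83333333]
[251 191   9   5  29] [254.96551724 193.10344828]
[ 0.5637874  -0.01754791  0.08865176]
260 [147 142 163 198 217 223 221 180 134 121 133 143 152 155]
264 [149 186 218 226 225 224 225 225 191 150 125 121 113 127]
266 [176 220 228 217 220 225 217 219 194 158 147 136 121 129]
268 [214 232 231 224 219 229 226 200 162 153 147 127 123 145]
4 x [-0.023 -0.404 -0.02  -0.029  0.053 -0.004]
6 x [ 0.    -0.     0.228  0.    -0.    -0.   ]
```

{"api": "carry_out", "payload": {"steps": "-0.023 -0.404 -0.02 -0.029 0.053 0 -1;-0.023 -0.404 -0.02 -0.029 0.053 0 -1;-0.023 -0.404 -0.02 -0.029 0.053 0 -1;-0.023 -0.404 -0.02 -0.029 0.053 0 -1;0 0 0.3 0 0 0 -1;0 0 0.3 0 0 0 -1;0 0 0.3 0 0 0 -1;0 0 0.2 0 0 0 -1;0 0 0.1 0 0 0 -1;0 0 0.1 0 0 0 -1;0 0 0 0 0 0 -1;0 0 0 0 0 0 -1", "grip_force": 60}}

```text
clock: 17.82
tcp_pos: [0.4396, -0.1081, 0.0102]
eef_rot: [-180.0, -0.0, 176.9]
ft_force: [-1.0, -0.5, -1.4]
width: 0.0185
finger_force: 122.4
```

{"api": "carry_out", "payload": {"steps": "0 0 0.04 0 0 0 -1;0 0 0.03 0 0 0 -1;0 0 0 0 0 0 -1;0 0 0 0 0 0 -0.5;0 0 0 0 0 0 0;0 0 0 0 0 0 0.5;0 0 0 0 0 0 1;0 0 -0.4 0 0 0 1;0 0 -0.9 0 0 0 1;0 0 -0.9 0 0 0 1;0 0 -0.9 0 0 0 1;0 0 -0.9 0 0 0 1;0 0 0 0 0 0 1"}}

```text
clock: 19.45
tcp_pos: [0.4411, -0.1082, 0.2491]
eef_rot: [-179.9, 0.3, 176.8]
ft_force: [0.5, -0.4, 0.2]
width: 0.0853
finger_force: 0.0
```

Run:
```python
from h import *
import pickle
np.set_printoptions(precision=4,suppress=True)
T=avg(3);c=cam('wrist');pickle.dump(c,open('w7.pkl','wb'))
im=c['color'];h=cv2.cvtColor(im,cv2.COLOR_RGB2HSV)
m=((h[...,1]<50)&(h[...,2]>140)).astype(np.uint8)
N,l,s,ce=cv2.connectedComponentsWithStats(m)
for i in range(1,N):
    if s[i,4]>150: print(s[i],ce[i],plane(c,ce[i],.01),plane(c,ce[i],.11))
t=cam('top');h=cv2.cvtColor(t['color'],cv2.COLOR_RGB2HSV)
m=((h[...,1]<60)&(h[...,2]>150)).astype(np.uint8);m[:90]=0;m[245:]=0;m[:,:150]=0;m[:,480:]=0
N,l,s,ce=cv2.connectedComponentsWithStats(m)
for i in range(1,N):
    if s[i,4]>60: print('top',s[i],ce[i],plane(t,ce[i],.02))
print(proj(c,blk(0,0,.105)[:3,3]))
```

```text
std [0.0008 0.0001 0.0013]
[ 0.4401 -0.1084  0.2474] [-179.88    0.16  176.81]
[ 94  27  17  20 230] [101.7348  36.8739] [[ 0.215  -0.4146  0.01  ]] [[ 0.2563 -0.3324  0.11  ]]
[161  31  23  24 373] [171.5818  42.6702] [[ 0.2545 -0.2927  0.01  ]] [[ 0.2854 -0.2427  0.11  ]]
[125  74  55  32 974] [157.7474  90.5072] [[ 0.3162 -0.3168  0.01  ]] [[ 0.3309 -0.2605  0.11  ]]
[523 150  35  43 898] [541.1927 172.4543] [[0.4536 0.222  0.01  ]] [[0.4319 0.136  0.11  ]]
[572 151  28  36 610] [587.1885 169.2885] [[0.45   0.3345 0.01  ]] [[0.4293 0.2187 0.11  ]]
[315 200  14  62 865] [321.4775 230.3977] [[ 0.5191 -0.1112  0.01  ]] [[ 0.4801 -0.1092  0.11  ]]
[228 223  36  43 824] [243.3386 246.784 ] [[ 0.5383 -0.2192  0.01  ]] [[ 0.4943 -0.1887  0.11  ]]
top [454  91  20  23 318] [463.2862 100.8868] [[ 0.7629 -0.4894  0.02  ]]
top [403 101  34  29 236] [419.7924 114.9492] [[ 0.7209 -0.3602  0.02  ]]
top [290 122  23  22 453] [301.596  132.7263] [[ 0.67   -0.0147  0.02  ]]
top [280 129   8   9  69] [283.5217 133.1159] [[0.6693 0.0379 0.02  ]]
top [315 131   8   9  66] [318.5606 135.0606] [[ 0.6625 -0.064   0.02  ]]
top [351 134  32  47 388] [365.4845 154.2706] [[ 0.6038 -0.199   0.02  ]]
top [ 311  141   93   92 1970] [356.7685 180.5553] [[ 0.5266 -0.1724  0.02  ]]
top [171 200  21  21 352] [180.9034 209.5455] [[0.4467 0.3276 0.02  ]]
top [400 240  16   5  70] [407.3143 242.0143] [[ 0.35   -0.3104  0.02  ]]
[[402.6799 346.2784]]
```

Run:
```python
from h import *
import pickle
np.set_printoptions(precision=4,suppress=True)
c=pickle.load(open('w7.pkl','rb'))
h=cv2.cvtColor(c['color'],cv2.COLOR_RGB2HSV)
m=((h[...,1]<50)&(h[...,2]>140)).astype(np.uint8);m[:,:300]=0;m[:,345:]=0
cn=max(cv2.findContours(m,0,1)[0],key=len)[:,0];print('blade',rect(plane(c,cn,.01)))
t=cam('top')
Q=plane(t,np.array([(55,98),(180,83),(187,183),(66,200)])/2.4+[150,95],.02);print(Q,Q.mean(0))
a=lambda d:np.degrees(np.arctan2(d[1],d[0]));print(a(Q[0]-Q[3]),a(Q[1]-Q[2]),a(Q[0]-Q[1])-90,a(Q[3]-Q[2])-90)
A=blk(-18,0,.2);B=blk(-18,0,.1)
rows(now(),A,7);rows(A,B,3)
```

```text
blade ((520.9172973632812, -111.0311279296875), (17.63355255126953, 86.43792724609375), 86.5011978149414)
[[0.6639 0.3598 0.02  ]
 [0.6815 0.2086 0.02  ]
 [0.5569 0.1969 0.02  ]
 [0.5373 0.3411 0.02  ]] [0.6099 0.2766 0.02  ]
8.412748947931128 5.33922659334468 6.6314834905404325 7.74998481880985
7 x [-0.435  0.241  0.106  0.    -0.003 -0.001]
3 x [-0.    -0.     0.556 -0.     0.     0.   ]
```

{"api": "carry_out", "payload": {"steps": "-0.435 0.241 0.106 0 0 0 1;-0.435 0.241 0.106 0 0 0 1;-0.435 0.241 0.106 0 0 0 1;-0.435 0.241 0.106 0 0 0 1;-0.435 0.241 0.106 0 0 0 1;-0.435 0.241 0.106 0 0 0 1;-0.435 0.241 0.106 0 0 0 1;0 0 0 0 0 0 1;0 0 0.6 0 0 0 1;0 0 0.6 0 0 0 1;0 0 0.1 0 0 0 1;0 0 0 0 0 0 1;0 0 0 0 0 0 1", "grip_force": 60}}

```text
clock: 21.38
tcp_pos: [0.628, -0.0167, 0.1244]
eef_rot: [-180.0, 0.1, 176.9]
ft_force: [-0.7, -0.1, 1.2]
width: 0.0855
finger_force: 0.0
```

Run:
```python
from h import *
T=avg(3);print(ctrl.get_obs()['ft_force'])
rows(T,blk(-18,0,.1),2)
```

```text
std [3.e-05 8.e-05 4.e-05]
[ 0.628  -0.0167  0.1244] [-1.7998e+02  8.0000e-02  1.7688e+02]
[-0.63422048 -1.46812079 -0.51047205]
2 x [ 0.013  0.001  0.203 -0.001  0.006 -0.005]
```

{"api": "carry_out", "payload": {"steps": "0.013 0 0.2 0 0 0 1;0.013 0 0.2 0 0 0 1;0 0 0 0 0 0 1;0 0 0 0 0 0 0;0 0 0 0 0 0 -1;0 0 0 0 0 0 -1;0 0 0 0 0 0 -1;0 0 0 0 0 0 -1"}}

```text
clock: 22.52
tcp_pos: [0.6269, -0.016, 0.1008]
eef_rot: [180.0, 0.1, 176.9]
ft_force: [-2.1, 0.8, 10.7]
width: 0.0566
finger_force: 64.5
```

{"api": "carry_out", "payload": {"steps": "0 0 -0.1 0 0 0 -1;0 0 -0.2 0 0 0 -1;0 0 -0.3 0 0 0 -1;0 0 -0.5 0 0 0 -1;0 0 0 0 0 0 -1"}}

```text
clock: 23.15
tcp_pos: [0.6273, -0.0163, 0.1681]
eef_rot: [180.0, 0.2, 176.9]
ft_force: [0.5, -0.0, -0.5]
width: 0.0565
finger_force: 63.9
```

Run:
```python
from h import *
import pickle
T=avg(2);o=ctrl.get_obs();print(o['ft_force'],o['width'],o['finger_force'])
s=cam('side');w=cam('wrist');pickle.dump((s,w),open('sw8.pkl','wb'))
a=cv2.resize(s['color'][110:230,220:320],None,fx=5,fy=5)[:,:,::-1][:600,:400]
b=cv2.resize(w['color'][200:400,180:460],(400,286))[:,:,::-1]
out=np.zeros((600,800,3),np.uint8);out[:,:400]=a;out[:286,400:]=b
cv2.imwrite('pics/sw8.png',out)
```

```text
std [0.0004  0.00023 0.00073]
[ 0.6269 -0.0166  0.1674] [-1.7999e+02  1.7000e-01  1.7687e+02]
[ 0.12354343  0.1203511  -0.03315024] 0.056412523488522444 63.83355407975614
```

View pics/sw8.png

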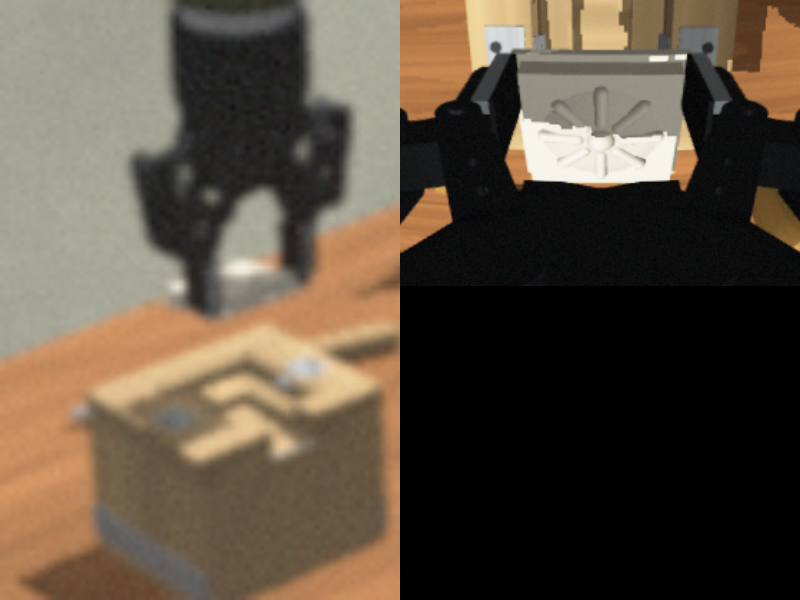

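The tile is held between the pads and clear of the empty pocket, with its front edge still tilted up. I'll carry it to the tray, levelling it on the way.

```bash
cat >> h.py <<'E'
def tl(x,y,z,yaw,pitch=0,dy=180):
    T=np.eye(4);T[:3,:3]=(R.from_euler('z',yaw,degrees=True)*R.from_euler('y',-pitch,degrees=True)*R.from_euler('xyz',[180,0,dy],degrees=True)).as_matrix();T[:3,3]=[x,y,z];return T
E
python3 - <<'E'
from h import *
T=now();print(ctrl.get_obs()['qpos'])
A=tl(.5916,.2747,.12,7,10);rows(T,A,8)
E
```

```text
[ 24.04100789  38.00907748 -43.02396845 106.72473043  33.8864141
  48.94775367  50.74739097]
8 x [ 0.064  0.61   0.09  -0.017 -0.183 -0.184]
```

{"api": "carry_out", "payload": {"steps": "0.064 0.61 0.09 -0.017 -0.183 -0.184 -1;0.064 0.61 0.09 -0.017 -0.183 -0.184 -1;0.064 0.61 0.09 -0.017 -0.183 -0.184 -1;0.064 0.61 0.09 -0.017 -0.183 -0.184 -1;0.064 0.61 0.09 -0.017 -0.183 -0.184 -1;0.064 0.61 0.09 -0.017 -0.183 -0.184 -1;0.064 0.61 0.09 -0.017 -0.183 -0.184 -1;0.064 0.61 0.09 -0.017 -0.183 -0.184 -1;0 0 0 0 0 0 -1;0 0 0 0 0 0 -1"}}

```text
clock: 24.6
tcp_pos: [0.5916, 0.2745, 0.1197]
eef_rot: [-180.0, 10.0, -173.0]
ft_force: [0.1, -0.6, -0.6]
width: 0.0567
finger_force: 63.9
```

Run:
```python
from h import *
import pickle
np.set_printoptions(precision=4,suppress=True)
T=avg(3);print(ctrl.get_obs()['ft_force'])
A=tl(.5916,.2747,.12,7,10);rows(T,A,1)
B=tl(.5916,.2747,.03,7,10);C=tl(.5916,.2747,.008,7,10);rows(A,B,3);rows(B,C,2)
s=cam('side')
# tray inner floor corners in side view vs tile; print tray outer corner predictions
t=cam('top');h=cv2.cvtColor(t['color'],cv2.COLOR_RGB2HSV)
m=((h[...,1]<60)&(h[...,2]>150)).astype(np.uint8);N,l,st,ce=cv2.connectedComponentsWithStats(m)
for i in range(1,N):
    if st[i,4]>40 and 150<ce[i][0]<260 and 110<ce[i][1]<240: print(st[i],ce[i],plane(t,ce[i],.13))
```

```text
std [0.0003 0.0004 0.0001]
[0.592  0.274  0.1199] [-179.95   10.01 -173.02]
[ 0.7775  0.8395 -0.545 ]
1 x [ 0.004  0.012 -0.003 -0.007  0.001 -0.002]
3 x [ 0.087 -0.     0.492  0.     0.     0.   ]
2 x [ 0.032 -0.     0.181  0.     0.     0.   ]
[147 109  22   9 108] [155.3056 112.9352] [[0.695  0.3768 0.13  ]]
[ 197  112   87   82 3822] [244.141  148.6821] [[0.5929 0.1339 0.13  ]]
[171 200  21  21 351] [180.8946 209.5214] [[0.4298 0.2964 0.13  ]]
```

{"api": "carry_out", "payload": {"steps": "0.087 0 0.492 0 0 0 -1;0.087 0 0.492 0 0 0 -1;0.087 0 0.492 0 0 0 -1;0.032 0 0.181 0 0 0 -1;0.032 0 0.181 0 0 0 -1;0 0 0 0 0 0 -1;0 0 0 0 0 0 -1"}}

```text
clock: 25.72
tcp_pos: [0.5924, 0.2755, 0.0093]
eef_rot: [180.0, 10.1, -173.0]
ft_force: [0.3, 0.3, -0.9]
width: 0.057
finger_force: 64.0
```

{"api": "carry_out", "payload": {"steps": "0.006 0 0.034 0 0 0 -1;0.006 0 0.034 0 0 0 -1;0 0 0 0 0 0 -1;0 0 0 0 0 0 -1"}}

```text
clock: 26.22
tcp_pos: [0.5919, 0.2753, 0.0043]
eef_rot: [180.0, 10.1, -173.0]
ft_force: [-0.0, -0.7, -1.2]
width: 0.0569
finger_force: 64.0
```

{"api": "carry_out", "payload": {"steps": "0.005 0 0.03 0 0 0 -1;0 0 0 0 0 0 -1;0 0 0 0 0 0 -1"}}

```text
clock: 26.6
tcp_pos: [0.592, 0.2753, 0.0025]
eef_rot: [180.0, 10.1, -173.0]
ft_force: [0.1, -0.3, -0.3]
width: 0.0561
finger_force: 64.4
```

{"api": "carry_out", "payload": {"steps": "0 0 0 0 0 0 0.6;0 0 0 0 0 0 1;0 0 0 0 0 0 1;-0.05 0 -0.3 0 0 0 1;-0.08 0 -0.5 0 0 0 1;-0.13 0 -0.8 0 0 0 1;-0.13 0 -0.8 0 0 0 1;-0.13 0 -0.8 0 0 0 1;0 0 0 0 0.7 0 1;0 0 0 0 0.7 0 1;0 0 0 0 0 0 1"}}

```text
clock: 27.98
tcp_pos: [0.5903, 0.2744, 0.1965]
eef_rot: [179.9, 0.5, -173.1]
ft_force: [-1.0, 0.5, -0.7]
width: 0.0855
finger_force: 0.0
```

Run:
```python
from h import *
import pickle
np.set_printoptions(precision=4,suppress=True)
T=avg(2);w=cam('wrist');pickle.dump(w,open('w9.pkl','wb'))
h=cv2.cvtColor(w['color'],cv2.COLOR_RGB2HSV)
m=((h[...,1]<50)&(h[...,2]>140)).astype(np.uint8)
N,l,s,ce=cv2.connectedComponentsWithStats(m)
for i in range(1,N):
    if s[i,4]>150:
        cn=max(cv2.findContours((l==i).astype(np.uint8),0,1)[0],key=len)[:,0]
        print(s[i],plane(w,ce[i],.02)[0],rect(plane(w,cn,.02)))
print(proj(w,[.61,.277,.015]))
```

```text
std [0.0004 0.0001 0.0001]
[0.5899 0.2745 0.1965] [ 179.95    0.47 -173.05]
[ 245   12   72   68 2907] [0.4543 0.2163 0.02  ] ((453.8580627441406, 216.64695739746094), (59.088809967041016, 58.5203857421875), 74.08917999267578)
[ 361   30   55   54 2245] [0.4518 0.3286 0.02  ] ((451.6852722167969, 328.4624938964844), (56.087745666503906, 59.34370422363281), 65.85096740722656)
[ 47  70  12  64 469] [ 0.5193 -0.1001  0.02  ] ((519.9025268554688, -100.93447875976562), (17.663068771362305, 87.22264099121094), 86.86920166015625)
[  2  99  16  33 305] [ 0.5358 -0.2192  0.02  ] ((536.0875854492188, -220.20065307617188), (40.31396484375, 39.65195846557617), 63.14466857910156)
[630 114  10  62 285] [0.4739 0.7779 0.02  ] ((463.25323486328125, 769.5092163085938), (102.52617645263672, 32.97237014770508), 20.258045196533203)
[ 293  167   56   52 2830] [0.6044 0.2771 0.02  ] ((605.2064819335938, 277.2935485839844), (56.55176544189453, 58.25226974487305), 7.034998416900635)
[600 184  29  42 782] [0.5658 0.7437 0.02  ] ((566.0397338867188, 746.0777587890625), (66.0071792602539, 63.526878356933594), 
[... 519 characters left out ...]
71875, 488.4300231933594), (73.05403900146484, 18.060884475708008), 58.23787307739258)
[ 53 273  48  32 160] [ 0.8086 -0.0913  0.02  ] ((808.1693115234375, -94.4043960571289), (107.3038558959961, 7.890316009521484), 74.53111267089844)
[568 318  43  29 535] [0.8135 0.8437 0.02  ] ((816.226806640625, 853.9000244140625), (179.26162719726562, 65.35438537597656), 73.49382781982422)
[ 29 328  46  29 480] [ 0.9763 -0.2195  0.02  ] ((1004.9827880859375, -252.50155639648438), (55.35153579711914, 275.06011962890625), 42.37016677856445)
[156 363  23  17 162] [0.9372 0.0616 0.02  ] ((940.1030883789062, 62.129051208496094), (39.77598190307617, 37.48574447631836), 12.042756080627441)
[[319.6013 196.0557]]
```

Run:
```python
from h import *
T=avg(2);rows(T,tl(.454,.2165,.15,-16),5)
```

```text
std [5.e-05 5.e-05 1.e-04]
[0.5884 0.2749 0.1968] [-180.      0.48 -172.91]
5 x [ 0.444 -0.213  0.154  0.003  0.014  0.672]
```

{"api": "carry_out", "payload": {"steps": "0.444 -0.213 0.154 0 0.014 0.672 1;0.444 -0.213 0.154 0 0.014 0.672 1;0.444 -0.213 0.154 0 0.014 0.672 1;0.444 -0.213 0.154 0 0.014 0.672 1;0.444 -0.213 0.154 0 0.014 0.672 1;0 0 0 0 0 0 1;0 0 0 0 0 0 1"}}

```text
clock: 29.1
tcp_pos: [0.4553, 0.2171, 0.1507]
eef_rot: [179.8, 0.0, 164.0]
ft_force: [-0.3, 0.6, 0.4]
width: 0.0852
finger_force: 0.0
```

```bash
cat > bl.py <<'E'
from h import *
np.set_printoptions(precision=4,suppress=True)
T=avg(2);w=cam('wrist')
g=w['color'].min(2)
for th in(140,190,215,235):
    m=((g>th)).astype(np.uint8)
    N,l,s,ce=cv2.connectedComponentsWithStats(m)
    for i in range(1,N):
        if s[i,4]>1500:
            cn=max(cv2.findContours((l==i).astype(np.uint8),0,1)[0],key=len)[:,0]
            print(th,s[i],plane(w,ce[i],.02)[0],rect(plane(w,cn,.02)))
E
python3 bl.py
```

```text
std [0.0001 0.     0.    ]
[0.4554 0.2172 0.1506] [179.84  -0.   164.01]
140 [ 163    0  127   30 1585] [0.2603 0.1635 0.02  ] ((257.8006286621094, 180.8470916748047), (123.10501098632812, 30.61240577697754), 79.48359680175781)
140 [ 285  151   63   65 3673] [0.4501 0.2147 0.02  ] ((449.13250732421875, 215.3330078125), (56.40024185180664, 59.66183090209961), 73.43952178955078)
190 [ 285  152   62   63 3511] [0.4501 0.2149 0.02  ] ((449.0094299316406, 215.539794921875), (55.5888557434082, 57.97468566894531), 73.92284393310547)
215 [ 286  157   60   58 3371] [0.4501 0.2149 0.02  ] ((451.1180725097656, 214.62680053710938), (54.46165466308594, 53.37563705444336), 73.7934341430664)
```

Run:
```python
from h import *
T=now();A=tl(.451,.2147,.06,-16.2);B=tl(.451,.2147,.009,-16.2)
rows(T,A,2);rows(A,B,3)
```

```text
2 x [ 0.03  -0.03   0.753  0.011 -0.003  0.01 ]
3 x [-0.    -0.     0.283  0.     0.    -0.   ]
```

{"api": "carry_out", "payload": {"steps": "0.03 -0.03 0.75 0 0 0.01 0.8;0.03 -0.03 0.75 0 0 0.01 0.8;0 0 0.28 0 0 0 0.8;0 0 0.28 0 0 0 0.8;0 0 0.28 0 0 0 0.8;0 0 0 0 0 0 0.8;0 0 0 0 0 0 0.8", "grip_force": 100}}

```text
clock: 30.12
tcp_pos: [0.4504, 0.2146, 0.0101]
eef_rot: [179.9, -0.1, 163.8]
ft_force: [0.5, -0.9, 0.2]
width: 0.077
finger_force: 0.0
```

{"api": "carry_out", "payload": {"steps": "0 0 0 0 0 0 0;0 0 0 0 0 0 -1;0 0 0 0 0 0 -1;0 0 0 0 0 0 -1;0 0 0 0 0 0 -1"}}

```text
clock: 30.75
tcp_pos: [0.4506, 0.2144, 0.0112]
eef_rot: [179.8, 0.0, 163.8]
ft_force: [-2.2, -1.0, 16.6]
width: 0.0502
finger_force: 100.7
```

Run:
```python
from h import *
T=avg(3);o=ctrl.get_obs();print(o['ft_force'],o['width'],o['finger_force'])
A=tl(*T[:2,3],.15,-16.2);B=blk(0,0,.17)
rows(T,A,3);rows(A,B,7)
```

```text
std [1.e-05 1.e-05 1.e-05]
[0.4506 0.2144 0.0112] [1.7984e+02 3.0000e-02 1.6379e+02]
[-2.37482593 -0.91593247 15.41442943] 0.050534118839415804 100.6842291355133
3 x [-0.     0.001 -0.771  0.008  0.002 -0.001]
7 x [-0.556 -0.459 -0.048  0.     0.    -0.273]
```

{"api": "carry_out", "payload": {"steps": "0 0 -0.4 0 0 0 -1;0 0 -0.9 0 0 0 -1;0 0 -0.9 0 0 0 -1;0 0 -0.12 0 0 0 -1;-0.556 -0.459 -0.048 0 0 -0.273 -1;-0.556 -0.459 -0.048 0 0 -0.273 -1;-0.556 -0.459 -0.048 0 0 -0.273 -1;-0.556 -0.459 -0.048 0 0 -0.273 -1;-0.556 -0.459 -0.048 0 0 -0.273 -1;-0.556 -0.459 -0.048 0 0 -0.273 -1;-0.556 -0.459 -0.048 0 0 -0.273 -1;0 0 0 0 0 0 -1;0 0 0 0 0 0 -1"}}

```text
clock: 32.52
tcp_pos: [0.6431, -0.0175, 0.1675]
eef_rot: [179.9, -0.1, 176.9]
ft_force: [0.6, 0.9, -0.7]
width: 0.05
finger_force: 104.9
```

Run:
```python
from h import *
import pickle
np.set_printoptions(precision=4,suppress=True)
T=avg(3);o=ctrl.get_obs();print(o['ft_force'],o['width'],o['finger_force'])
rows(T,blk(0,0,.17),1);rows(blk(0,0,.17),blk(0,0,.125),2)
w=cam('wrist');pickle.dump(w,open('w10.pkl','wb'))
g=w['color'].min(2)
for th in(60,100,140,190):
    m=(g>th).astype(np.uint8);m[:120]=0;m[:,:180]=0;m[:,460:]=0
    N,l,s,ce=cv2.connectedComponentsWithStats(m)
    for i in range(1,N):
        if s[i,4]>700:
            cn=max(cv2.findContours((l==i).astype(np.uint8),0,1)[0],key=len)[:,0]
            P=plane(w,cn,T[2,3]-.0112+.02); L=(P-T[:3,3])@T[:3,:3]
            print(th,s[i],rect(L),(1000*L.min(0)).round(1),(1000*L.max(0)).round(1))
```

```text
std [0.0001 0.0003 0.0003]
[ 0.643  -0.017   0.1678] [179.88  -0.12 176.99]
[-0.1292 -0.2791 -1.7013] 0.050284634761609784 104.94451957172714
1 x [-0.025 -0.006 -0.036  0.017 -0.018  0.005]
2 x [-0.    -0.     0.375 -0.     0.     0.   ]
60 [  180   120   280   211 41365] ((11.110939025878906, 0.6637191772460938), (112.09461975097656, 148.95050048828125), 0.429747998714447) [-44.9 -74.   -9. ] [67.6 75.  -8.5]
60 [180 330  39  46 820] ((-73.74101257324219, -75.35450744628906), (58.47465515136719, 13.795258522033691), 37.99766159057617) [-95.4 -95.1  -9.2] [-48.8 -59.3  -9. ]
100 [  222   137   180   170 19245] ((14.54734992980957, -2.866535186767578), (86.54212188720703, 82.17301177978516), 0.08315622806549072) [-28.8 -44.   -8.9] [57.8 38.2 -8.7]
100 [ 340  139   77   40 2505] ((48.493988037109375, 26.90707778930664), (17.08916473388672, 34.329612731933594), 0.7082905173301697) [39.8  9.7 -8.7] [57.  44.1 -8.6]
140 [ 223  153  157  104 6533] ((25.497474670410156, -7.475521087646484), (50.94337844848633, 71.94325256347656), 0.6039997935295105) [  0.4 -43.6  -8.9] [51.3 28.4 -8.7]
140 [ 268  282  106   25 2010] ((-20.826555252075195, 1.0950889587402344), (14.917681694030762, 54.83514404296875), 0.003341701114550233) [-28.3 -26.3  -8.9] [-13.4  28.5  -8.8]
190 [ 236  192  144   45 4074] ((22.38928985595703, -4.920711517333984), (66.13174438476562, 21.498212814331055), 89.97744750976562) [ 11.6 -38.   -8.8] [33.2 28.1 -8.7]
190 [ 268  283  106   23 1912] ((-20.9952335357666, 1.0681610107421875), (54.28989028930664, 14.070940971374512), 89.97701263427734) [-28.  -26.1  -8.9] [-14.   28.2  -8.8]
```

{"api": "carry_out", "payload": {"steps": "0 0 0.3 0.015 -0.015 0 -1;0 0 0.3 0 0 0 -1;0 0 0.15 0 0 0 -1;0 0 0.07 0 0 0 -1;0 0 0.03 0 0 0 -1;0 0 0 0 0 0 -1;0 0 0 0 0 0 -1"}}

```text
clock: 33.6
tcp_pos: [0.6443, -0.0178, 0.1179]
eef_rot: [180.0, 0.1, 176.9]
ft_force: [0.7, 0.5, -1.7]
width: 0.0499
finger_force: 104.9
```

{"api": "carry_out", "payload": {"steps": "0.015 0 0.03 0 0 0 -1;0 0 0.03 0 0 0 -1;0 0 0 0 0 0 -1;0 0 0 0 0 0 -1"}}

```text
clock: 34.1
tcp_pos: [0.6431, -0.0177, 0.1139]
eef_rot: [180.0, 0.1, 176.9]
ft_force: [0.7, -0.9, -1.4]
width: 0.0503
finger_force: 104.9
```

{"api": "carry_out", "payload": {"steps": "0 0 0.03 0 0 0 -1;0 0 0 0 0 0 -1;0 0 0 0 0 0 -1"}}

```text
clock: 34.48
tcp_pos: [0.6433, -0.0178, 0.1123]
eef_rot: [180.0, 0.1, 176.9]
ft_force: [-0.2, -0.1, 1.6]
width: 0.0504
finger_force: 105.3
```

{"api": "carry_out", "payload": {"steps": "0 0 0.03 0 0 0 -1;0 0 0.03 0 0 0 -1;0 0 0 0 0 0 -1;0 0 0 0 0 0 -1", "grip_force": 110}}

```text
clock: 34.98
tcp_pos: [0.6429, -0.0178, 0.1079]
eef_rot: [180.0, 0.0, 176.9]
ft_force: [1.8, -0.1, -6.6]
width: 0.0497
finger_force: 115.5
```

{"api": "carry_out", "payload": {"steps": "0 0 0.03 0 0 0 -1;0 0 0 0 0 0 -1;0 0 0 0 0 0 -1"}}

```text
clock: 35.35
tcp_pos: [0.643, -0.0176, 0.1067]
eef_rot: [180.0, 0.0, 176.9]
ft_force: [-0.7, 0.2, -2.2]
width: 0.0496
finger_force: 116.0
```

{"api": "carry_out", "payload": {"steps": "0 0 0.02 0 0 0 -1;0 0 0.02 0 0 0 -1;0 0 0 0 0 0 -1;0 0 0 0 0 0 -1"}}

```text
clock: 35.85
tcp_pos: [0.6431, -0.0176, 0.1065]
eef_rot: [-179.9, 0.1, 176.9]
ft_force: [-7.3, -1.5, 19.6]
width: 0.0499
finger_force: 118.7
```

{"api": "carry_out", "payload": {"steps": "0 0 -0.02 0 0 0 -1;0 0 0 0 0 0 0.4;0 0 0 0 0 0 0.7;0 0 0 0 0 0 0.7;0 0 -0.3 0 0 0 0.7;0 0 -0.5 0 0 0 0.7;0 0 0 0 0 0 -1;0 0 0 0 0 0 -1;0 0 0 0 0 0 -1;0 0 0 0 0 0 -1;0 0 0 0 0 0 -1;0 0 0 0 0 0 -1"}}

```text
clock: 37.35
tcp_pos: [0.643, -0.0176, 0.1533]
eef_rot: [180.0, 0.0, 176.9]
ft_force: [-0.5, -0.2, -0.7]
width: 0.0
finger_force: 0.0
```

Run:
```python
from h import *
T=avg(3);o=ctrl.get_obs();print(o['ft_force'],o['width'])
A=blk(-1,0,.125);A[:2,3]=[.6435,-.0175];B=A.copy();B[2,3]=.117
rows(T,A,3);rows(A,B,4)
```

```text
std [4.e-05 1.e-05 5.e-05]
[ 0.643  -0.0176  0.1534] [1.7999e+02 4.0000e-02 1.7694e+02]
[0.40524334 0.36315441 0.2157623 ] 0.00021496265164405682
3 x [-0.002  0.001  0.158  0.001  0.002 -0.   ]
4 x [ 0.    -0.     0.033 -0.     0.     0.   ]
```

Press on the top centre with shut fingers; the expected top height is 0.115.

{"api": "carry_out", "payload": {"steps": "0 0 0.158 0 0 0 -1;0 0 0.158 0 0 0 -1;0 0 0.158 0 0 0 -1;0 0 0.033 0 0 0 -1;0 0 0.033 0 0 0 -1;0 0 0.033 0 0 0 -1;0 0 0.033 0 0 0 -1;0 0 0.033 0 0 0 -1;0 0 0 0 0 0 -1;0 0 0 0 0 0 -1"}}

```text
clock: 38.75
tcp_pos: [0.6431, -0.0177, 0.1152]
eef_rot: [180.0, 0.1, 176.9]
ft_force: [1.0, -0.3, 0.3]
width: 0.0002
finger_force: 0.3
```

{"api": "carry_out", "payload": {"steps": "0 0 0.03 0 0 0 -1;0 0 0.03 0 0 0 -1;0 0 0.03 0 0 0 -1;0 0 0 0 0 0 -1"}}

```text
clock: 39.25
tcp_pos: [0.6433, -0.0176, 0.1149]
eef_rot: [-179.8, 0.2, 176.9]
ft_force: [-16.3, -4.4, 49.7]
width: -0.0004
finger_force: 24.6
```

{"api": "carry_out", "payload": {"steps": "0 0 -0.1 0 0 0 -1;0 0 -0.5 0 0 0 -1;0.3 0 -0.8 0 0 0 -1;0.8 0 -0.5 0 0 0 -1;0.8 0 0 0 0 0 -1;0.8 0 0 0 0 0 -1;0 0 0 0 0 0 -1;0 0 0 0 0 0 -1"}}

```text
clock: 40.25
tcp_pos: [0.4821, -0.0092, 0.2239]
eef_rot: [180.0, 0.1, 176.9]
ft_force: [0.7, 1.2, 0.2]
width: 0.0002
finger_force: 0.0
```

Run:
```python
from h import *
np.set_printoptions(precision=4,suppress=True)
T=avg(3)
for n in('wrist','top'):
    w=cam(n);h=cv2.cvtColor(w['color'],cv2.COLOR_RGB2HSV)
    m=((h[...,1]<50)&(h[...,2]>150)).astype(np.uint8)
    N,l,s,ce=cv2.connectedComponentsWithStats(m)
    for i in range(1,N):
        z=.115
        if s[i,4]<150: continue
        for z in(.115,.02):
            p=plane(w,ce[i],z)[0]
            if not(.4<p[0]<.75 and -.3<p[1]<.4): continue
            if z==.115 and np.hypot(p[0]-.644,p[1]+.0175)>.05: continue
            cn=max(cv2.findContours((l==i).astype(np.uint8),0,1)[0],key=len)[:,0]
            r=rect(plane(w,cn,z));print(n,z,s[i,4],np.array(r[0]),np.array(r[1]),round(r[2],1))
```

```text
std [0.0002 0.0001 0.0001]
[ 0.4823 -0.0091  0.2238] [179.96   0.11 176.91]
wrist 0.02 569 [449.4732 332.1154] [51.448  51.9022] 20.9
wrist 0.02 952 [ 517.6942 -108.6986] [17.8466 85.8224] 86.9
wrist 0.02 750 [ 535.9704 -219.0648] [40.9336 40.7073] 63.6
wrist 0.02 1140 [603.1483 269.4631] [61.227  62.1977] 6.9
top 0.115 372 [653.3792 -33.562 ] [120.2528  40.5688] 49.2
top 0.02 372 [683.7627 -30.3734] [128.7965  43.4511] 49.2
top 0.02 634 [638.2253  42.252 ] [115.4769 118.868 ] 36.4
top 0.02 429 [605.6254 274.332 ] [61.5987 59.8575] 6.9
top 0.02 227 [ 532.6694 -218.3517] [43.4532 47.3795] 62.6
```

```bash
python3 -c "
from workcell import ctrl
print(ctrl.job_done())"
```

```text
the job is handed in; nothing more can be done
None
```

I handed the job in at about 40 s on the robot's clock. The tile was levered out and laid in the tray, the bar is back on the bench, and the matching blank is pressed home with its top at the expected 0.115 m. The round and small blanks stayed put. The result returned no verdict, and the blank's sideways centring was not confirmed by camera.

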